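# Survey the tray edge, then hold the monitor over the reference plate

## Task

Finish the radiation survey of this bench: lift the hand-held contamination monitor out of its cradle by its handle and pass it, level, along the near rim of the white work tray from the right-hand end to the left-hand end, about a centimetre above the rim and no faster than about 5 cm a second. Then carry it over the lead bricks and lower it into the brick well for its response check: stop with the detector face level, centred and squared up over the flat metal reference plate, about 8 mm above it, and finish while still holding it there quite still. The detector face is delicate, so the monitor must not touch the tray, what stands on it, the bricks or the plate, and the glassware and bottles stay where they are.

Things in the scene. Friction and masses are not known exactly. Their poses are not given: they have to be found in the camera images.
- monitor: Loose grey contamination monitor, 0.3 to 0.54 kg: a flat box 126 (x) x 62 (y) x 42 mm high with a black bow handle on top, 87 mm high in all. Origin: centre of the flat detector face (its underside); z up, x along its length; the two ends are equivalent. It stands level in its cradle at the start, its face 8 mm above the bench.
- monitor_grip (a point): Middle of the monitor's handle bar, 78 mm straight above the monitor's origin; axes as the monitor's. The bar runs along x, 20 mm wide (y), 18 mm tall, 86 mm long, 27 mm clear of the box, with 58 mm between its two posts: take it from above, fingers closing along y.
- cradle: Fixed black charging cradle to the right of the tray, 142 x 78 mm, origin at bench height under its centre, x along its length. The monitor stands on its floor, 8 mm above the bench, inside a rim 19 mm high with 3 mm of play all round (a small block 26 mm high stands at the +x end): lift straight up to take it out.
- work_tray: Fixed white shallow tray lying on the bench, 205 (x) x 172 (y) x 11 mm high, origin at bench height at its centre, x away from the robot, y to the left (it may be turned by up to 0.15 rad). Its near rim is 3 mm thick, runs along y at x = -101.5 mm of its frame and its top is 11 mm above the bench. A tube rack and a bottle stand in its far half, at x > +15 mm.
- rim_right (a point): Right-hand end of the sweep: on top of the tray's near rim, 70 mm right of its middle (16 mm short of the corner). Its axes are the tray's.
- rim_left (a point): Left-hand end of the sweep: on top of the tray's near rim, 70 mm left of its middle (16 mm short of the corner). Its axes are the tray's.
- tube_rack: Fixed tube rack in the far half of the tray, 60 (x) x 108 (y) x 50 mm, origin at the centre of its underside.
- tube_1: Loose capped sample tube standing in the rack, 20 mm wide, 102 mm tall, origin at its lower end; its cap ends about 108 mm above the bench.
- tube_2: Loose capped sample tube standing in the rack, 20 mm wide, 102 mm tall, origin at its lower end; its cap ends about 108 mm above the bench.
- tube_3: Loose capped sample tube standing in the rack, 20 mm wide, 102 mm tall, origin at its lower end; its cap ends about 108 mm above the bench.
- lead_well: Fixed well of dark grey lead bricks, left of the tray: a rectangular pit open at the top, 156 mm (x) x 96 mm (y) inside, outside 206 x 196 mm. Origin at bench height at the centre of the pit; x away from the robot (turned by up to 0.15 rad). The left wall and both end walls are 50 mm high; the right wall (towards the tray, 50 mm thick) is 100 mm high.
- source_plate: Fixed flat aluminium reference plate on the floor of the well, centred in it and parallel to it: 122 (x) x 62 (y) mm in a black holder 140 x 80 mm. Origin: centre of the plate's upper face, 10 mm above the bench, which is the highest point of plate and holder; z up.
- pe_bottle_1: Loose white bottle with blue cap in the far half of the tray, beside the rack, 48 mm wide, 83 mm tall, origin under its centre. Leave alone.
- flask_250: Loose conical glass flask behind the work area, 84 mm wide, 187 mm tall, origin under its centre. Leave alone.
- wash_bottle: Loose squeeze wash bottle with red cap behind the work area, 62 x 92 mm, 171 mm tall, origin under its centre. Leave alone.
- bottle_150: Loose open glass bottle behind the work area, 52 mm wide, 140 mm tall, origin under its centre. Leave alone.
There are look-alikes about, which are no part of the job. There is more than one size of the source_plate; the one meant has the size given above.

How it is judged:
On the way, in this order (a step that is already met when the one before it is completed fails the run):
1. the monitor is held level just above the right-hand end of the tray's near rim (y of monitor in the frame of work_tray between -0.082 and -0.058 m and x of monitor in the frame of work_tray between -0.1165 and -0.0865 m and z of monitor in the frame of work_tray between 0.013 and 0.036 m and angle between monitor's own z axis and vertical below 0.15 rad and contact force between monitor and the fingers above 0.5 N), for 0.08 s.
2. the monitor is held level just above the first quarter of the tray's near rim (y of monitor in the frame of work_tray between -0.047 and -0.023 m and x of monitor in the frame of work_tray between -0.1165 and -0.0865 m and z of monitor in the frame of work_tray between 0.013 and 0.036 m and angle between monitor's own z axis and vertical below 0.15 rad and contact force between monitor and the fingers above 0.5 N), for 0.08 s.
3. the monitor is held level just above the middle of the tray's near rim (y of monitor in the frame of work_tray between -0.012 and 0.012 m and x of monitor in the frame of work_tray between -0.1165 and -0.0865 m and z of monitor in the frame of work_tray between 0.013 and 0.036 m and angle between monitor's own z axis and vertical below 0.15 rad and contact force between monitor and the fingers above 0.5 N), for 0.08 s.
4. the monitor is held level just above the third quarter of the tray's near rim (y of monitor in the frame of work_tray between 0.023 and 0.047 m and x of monitor in the frame of work_tray between -0.1165 and -0.0865 m and z of monitor in the frame of work_tray between 0.013 and 0.036 m and angle between monitor's own z axis and vertical below 0.15 rad and contact force between monitor and the fingers above 0.5 N), for 0.08 s.
5. the monitor is held level just above the left-hand end of the tray's near rim (y of monitor in the frame of work_tray between 0.058 and 0.082 m and x of monitor in the frame of work_tray between -0.1165 and -0.0865 m and z of monitor in the frame of work_tray between 0.013 and 0.036 m and angle between monitor's own z axis and vertical below 0.15 rad and contact force between monitor and the fingers above 0.5 N), for 0.08 s.
At the end, for the whole second after the job is handed in: Held in the fingers and still (under 2 cm/s), the detector face hangs 3 to 16 mm above the plate, its centre within 9 mm of the plate's centre each way, lengths aligned within 0.12 rad (either end first), tilt under 0.09 rad, touching neither plate nor bricks (x of monitor in the frame of source_plate between -0.009 and 0.009 m and y of monitor in the frame of source_plate between -0.009 and 0.009 m and z of monitor in the frame of source_plate between 0.003 and 0.016 m and angle between the x axis of monitor and the x axis of source_plate, either way round below 0.12 rad and angle between monitor's own z axis and vertical below 0.09 rad and linear speed of monitor below 0.02 m/s and contact force between monitor and the fingers above 1 N and not (contact force between monitor and lead_well above 0.2 N) and not (contact force between monitor and source_plate above 0.2 N)); the arm keeps its last pose, push and grip.
It fails at once if the monitor touches the tray, the tube rack, a tube, the bricks or the plate (contact force between monitor and work_tray above 0.5 N or contact force between monitor and tube_rack above 0.5 N or contact force between monitor and tube_1 above 0.5 N or contact force between monitor and tube_2 above 0.5 N or contact force between monitor and tube_3 above 0.5 N or contact force between monitor and lead_well above 0.5 N or contact force between monitor and source_plate above 0.5 N).
It fails at once if the monitor passes low over the rim faster than 8 cm/s (y of monitor in the frame of work_tray between -0.05 and 0.05 m and x of monitor in the frame of work_tray between -0.1165 and -0.0865 m and z of monitor in the frame of work_tray between 0 and 0.036 m and linear speed of monitor above 0.08 m/s).
It fails at once if a bottle, the flask or a tube is pushed more than 2 cm or tipped ((distance of pe_bottle_1 from where it was at the start of the episode above 0.02 m or angle between pe_bottle_1's own z axis and vertical above 0.4 rad) or (distance of flask_250 from where it was at the start of the episode above 0.02 m or angle between flask_250's own z axis and vertical above 0.4 rad) or (distance of wash_bottle from where it was at the start of the episode above 0.02 m or angle between wash_bottle's own z axis and vertical above 0.4 rad) or (distance of bottle_150 from where it was at the start of the episode above 0.02 m or angle between bottle_150's own z axis and vertical above 0.4 rad) or (distance of tube_1 from where it was at the start of the episode above 0.02 m or angle between tube_1's own z axis and vertical above 0.4 rad) or (distance of tube_2 from where it was at the start of the episode above 0.02 m or angle between tube_2's own z axis and vertical above 0.4 rad) or (distance of tube_3 from where it was at the start of the episode above 0.02 m or angle between tube_3's own z axis and vertical above 0.4 rad)).
It also fails if it takes over 61 s, if anything falls off the work surface, if the arm or the gripper's body presses on something with over 40 N, if the wrist force passes 120 N, or if a joint passes its speed limit or range.

## Robot

A 7-joint arm with a two-finger parallel gripper is mounted at the origin on the work surface; the furniture and walls round the work are solid. World frame = base frame: x ahead of the robot, y to its left, z up, the work surface at z = 0. Lengths are in m, angles in rad, forces in N, time in s.
With the tool pointing down it reaches from about 0.425 to 0.875 m from the base axis. Payload 8.4 kg.
Tool frame: the origin (TCP) lies at the centre of the arm's flange, where the gripper is bolted on; the fingertips stand 182 mm ahead of it and the grasp point (between the pads) lies 164 mm ahead of it; z points along the fingers, y is the line along which they close (so a half turn about z gives the same grasp; the last joint's range is limited). The gripper opens to 87 mm and grips with 3 to 60 N. Pads are 19 mm wide; open, the fingers measure 117 mm over their backs; the gripper's body (75 mm by 190 mm) begins 51 mm behind the grasp point.
Start: joints at [-1.392, 0.333, 0.04, 1.465, -0.013, 1.343, -0.059], TCP at [0.178, 0.625, 0.405] pointing down, gripper open.
Joint ranges: [-2.58, 2.58], [-0.38, 2.09], [-1.3, 1.39], [0.25, 2.4], [-1.5, 4.64], [0.08, 2.09], [-2.65, 2.65]. Speed limits (rad/s): [2.22, 2.22, 2.79, 2.79, 3.14, 3.14, 3.14].

## Interface

Orientations are given as a unit quaternion [w, x, y, z].
In Python, from rig import ctrl gives the robot as it stands.
- The arm moves only by the tool carry_out, never from a script. Its arguments are lists of equal length, an entry for each row: "offset": the shift along the tool's x, y, z scaled (see below), a list of three; "dr": the turn, a rotation vector about the tool's x, y, z scaled (see below), a list of three; "hand": the opening, from 0 (shut) to 1 (fully open). A call has 1 to 12 rows; each row is the pose to reach, as a shift and turn from the pose commanded when the call began, along the tool's axes at that moment; what a row does not reach only later rows make up. The controller multiplies each number of a shift by 0.75 m and each number of a turn by 30 degrees. A row lasts 1/10 s, in which the tool goes at most 50 mm and 8.59 degrees, less where a joint would pass 70% of its speed; a pose out of reach is approached as far as the arm can. A call with a number of a shift or a turn outside -1 to 1 is refused whole. A call with a gripper value outside its range is refused whole. The fingers move at their own pace and stop on an object; the grip force is fixed at half the most. Time passes only in rows, so rows that repeat a pose let the fingers close. It gives the time, the measured TCP pose, the force, the opening and the grip force at its end, in the units of the state.
- ctrl.get_state(): the state, without advancing time (a new reading comes with each control period).
- ctrl.capture(name): name is "scene" or "side" or "wrist"; returns the picture (384x512x3 uint8, red, green, blue); there is no depth.
- ctrl.camera_info(name): a dict with "camera_matrix" (3x3 intrinsics, pixels), "pose" (4x4, takes a point from camera to world coordinates); the wrist camera has in their place "T_tool_cam" (4x4, takes a point from camera to tool coordinates, whose origin is the TCP and whose axes are the flange's). Camera axes: x right, y up, looking along -z (the intrinsics and any distortion apply to the point x, -y, -z); pixel columns grow to the right and rows downward; lengths in m; the calibration is good to about 2 mm. The wrist camera is an equidistant fisheye: a pixel r from the principal point sees the ray r / f radians off the axis. A picture is of the moment at which its call begins: read the wrist's pose just before it. camera_info takes no time and is no camera call.
- ctrl.finish_job(): hands the job in; it is judged then, once.
Trained networks look in the newest picture that a camera, given by its name, has taken for a name from the list of things; names that differ only in an ending like _2 or _b are one class to them, and where a whole thing is asked for, a point or a joint stands for the part that bears it (a point fixed in the world has none). Each returns a list of dicts, best first, with "conf" (0 to 1); they miss things now and then, are a little off and sometimes report something else, mostly with a low value. They report only what shows in the picture. A call takes as long as a camera call. They do not tell look-alikes from the thing itself.
- ctrl.cut_out(thing, camera): "pixels" (384x512 bool, what is visible of it) and "location" ([column, row] as shares, 0 to 1, of the picture: columns of its width, rows of its height, amid what is visible of it).
- ctrl.place_of(thing, camera): "location" ([column, row] as shares, 0 to 1, of the picture: columns of its width, rows of its height: a listed point, or the origin of a listed thing).
The state is a dict: "clock": time; "joint_positions": joint angles; "qvel": joint speeds; "joint_torque": joint torques, N m; "position": TCP position; "ee_rot": TCP orientation; "ft_force": force on the tool from outside, world axes, zero at the start; "ft_torque": the same for the moment, N m; "opening": opening from 0.0 (shut) to 1.0 (fully open); "finger_force": force on a finger pad.
Only numpy, scipy, OpenCV 4.12 (cv2) and the standard library are available. Lean on these libraries where they do the work, as an engineer would, in place of code of your own. Each camera call takes 0.05 s, during which the arm holds its last target. There are 200 camera calls.

## Working session

There is one attempt and no reset: what is moved stays moved. The work goes in short steps, Python scripts to look and compute and a tool call to move; the robot and the scene stay as the last step left them, time stands still between calls to the robot, and variables do not carry over. Pictures are saved under pics/ and viewed, at most 10 in all, crops included, and the job is handed in when it is done.

Besides the shell and the picture viewer there is one more tool, called after "Call:" by a JSON object that holds its "name" and its "arguments", one argument or row to a line. carry_out: Moves the arm, as the interface text tells. Shifts and turns lie within -1 to 1; 1 stands for 0.75 m of shift or 30 degrees of turn. Its arguments: {"type":"object","properties":{"offset":{"type":"array","items":{"type":"array","items":{"type":"number","minimum":-1,"maximum":1}}},"dr":{"type":"array","items":{"type":"array","items":{"type":"number","minimum":-1,"maximum":1}}},"hand":{"type":"array","items":{"type":"number"}}},"required":["offset","dr","hand"]}

```bash
ls; mkdir -p pics; cat > h.py <<'E'
import numpy as np, cv2
from rig import ctrl
from scipy.spatial.transform import Rotation as R
def save(n,f):
    im=ctrl.capture(n); cv2.imwrite(f,im[:,:,::-1]); return im
def toolT(s=None):
    s=s or ctrl.get_state(); q=s["ee_rot"]; T=np.eye(4)
    T[:3,:3]=R.from_quat([q[1],q[2],q[3],q[0]]).as_matrix(); T[:3,3]=s["position"]; return T
def ray(n,px,T=None):
    i=ctrl.camera_info(n); K=np.array(i["camera_matrix"]); px=np.atleast_2d(px).astype(float)
    d=np.c_[(px[:,0]-K[0,2])/K[0,0],(px[:,1]-K[1,2])/K[1,1]]
    if n=="wrist":
        P=(toolT() if T is None else T)@np.array(i["T_tool_cam"]); th=np.linalg.norm(d,axis=1); k=np.where(th>1e-9,np.sin(th)/np.maximum(th,1e-9),1)
        v=np.c_[d[:,0]*k,-d[:,1]*k,-np.cos(th)]
    else:
        P=np.array(i["pose"]); v=np.c_[d[:,0],-d[:,1],-np.ones(len(d))]
    return P[:3,3],v@P[:3,:3].T
def at(n,px,z,T=None):
    o,v=ray(n,px,T); return o+v*((z-o[2])/v[:,2])[:,None]
def proj(n,X,T=None):
    i=ctrl.camera_info(n); K=np.array(i["camera_matrix"]); X=np.atleast_2d(X)
    P=(toolT() if T is None else T)@np.array(i["T_tool_cam"]) if n=="wrist" else np.array(i["pose"])
    c=(X-P[:3,3])@P[:3,:3]; x,y,z=c[:,0],-c[:,1],-c[:,2]
    if n=="wrist":
        r=np.hypot(x,y); th=np.arctan2(r,z); k=th/np.maximum(r,1e-9); a,b=x*k,y*k
    else: a,b=x/z,y/z
    return np.c_[a*K[0,0]+K[0,2],b*K[1,1]+K[1,2]]
E
python3 - <<'E'
from h import *
s=ctrl.get_state(); print(s)
ims=[save(n,f"pics/{n}0.png") for n in ("scene","side","wrist")]
for n in ("scene","side"):
    i=ctrl.camera_info(n); print(n,{k:(np.round(v,3).tolist() if not isinstance(v,str) else v) for k,v in i.items()})
    for t,z in (("monitor",.008),("monitor_grip",.086),("cradle",0),("work_tray",0),("rim_right",.011),("rim_left",.011),("lead_well",0),("source_plate",.01)):
        for r in ctrl.place_of(t,n)[:3]:
            p=np.array(r["location"])*[512,384]; print(t,round(r["conf"],2),p.round(1),at(n,p,z)[0].round(3))
print(ctrl.camera_info("wrist"))
E
```

```text
pics
{'clock': 0.0, 'joint_positions': array([-1.39219674,  0.33391162,  0.03984745,  1.46630501, -0.0134098 ,
        1.34328599, -0.05846491]), 'qvel': array([-4.33828504e-05,  2.74810261e-05, -1.26251266e-04,  6.89117451e-04,
       -4.43356564e-04,  2.22335010e-03,  1.48110784e-04]), 'joint_torque': array([ 1.05306322e-04, -6.56356144e+01,  1.33534145e+00, -4.03799200e+01,
       -5.96879725e-02,  4.47654014e-02,  1.28384549e-04]), 'position': array([0.1781998 , 0.62490505, 0.40384168]), 'ee_rot': array([-6.73706195e-05,  1.38433685e-01,  9.90371364e-01, -8.19374902e-04]), 'ft_force': array([0.34272428, 0.47797131, 0.10622064]), 'ft_torque': array([-0.00656789, -0.0200624 , -0.02908784]), 'finger_force': 0.0, 'opening': 0.9993110169853495}
scene {'camera_matrix': [[418.326, 0.0, 251.908], [0.0, 418.326, 189.001], [0.0, 0.0, 1.0]], 'pose': [[-0.693, 0.514, -0.505, -0.226], [-0.721, -0.508, 0.471, 0.888], [-0.014, 0.691, 0.723, 1.094], [0.0, 0.0, 0.0, 1.0]]}
monitor 0.62 [343.7 134.3] [ 0.492 -0.301  0.008]
monitor_grip 0.69 [344.2 122. ] [ 0.486 -0.278  0.086]
cradle 0.59 [342.4 1
[... 1099 characters left out ...]
[0.496 0.054 0.011]
lead_well 0.69 [240.1 199.9] [0.489 0.33  0.   ]
source_plate 0.7 [168.2 171.3] [0.361 0.695 0.01 ]
source_plate 0.62 [166.4 191.5] [0.283 0.552 0.01 ]
{'camera_matrix': array([[297.31863964,   0.        , 255.27976513],
       [  0.        , 297.31863964, 187.80792934],
       [  0.        ,   0.        ,   1.        ]]), 'T_tool_cam': array([[ 4.37080194e-05,  9.65222257e-01,  2.61430667e-01,
         7.18351716e-02],
       [ 9.99999756e-01, -2.24521957e-04,  6.61764677e-04,
        -4.00985727e-05],
       [ 6.97446920e-04,  2.61430574e-01, -9.65222031e-01,
         2.12512941e-02],
       [ 0.00000000e+00,  0.00000000e+00,  0.00000000e+00,
         1.00000000e+00]])}
```

View pics/scene0.png

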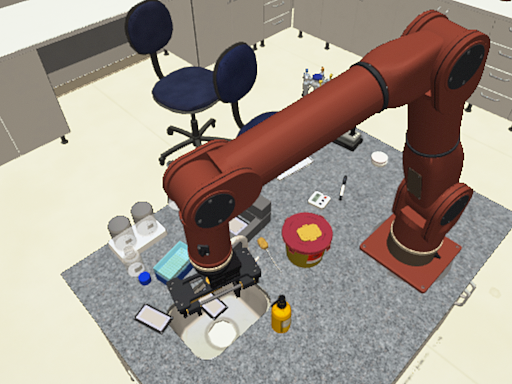

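View pics/side0.png

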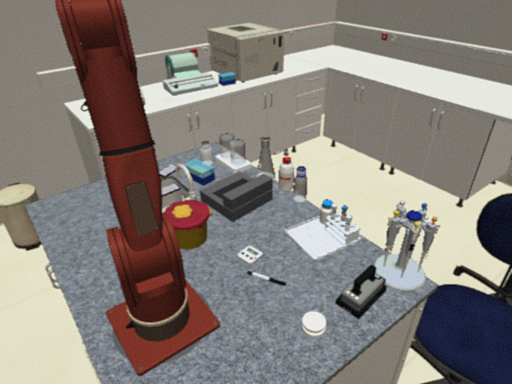

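The scene view shows the arm standing in front of most of the bench. The side view shows the monitor in its cradle (363,288), the tray (322,236), the well (237,195), a pipette stand (400,245) that must be avoided, and the pot (187,222). For the plate, the candidates are one inside the well (240,200) and loose panels by the sink (168,171), (166,191). The one in the well fits the description. For the monitor, the only candidate is at (363,288). I'll move over the well for a closer look.

Call:
{"name": "carry_out", "arguments": {
  "offset": [
    [-0.467,-0.276,0],
    [-0.467,-0.276,0],
    [-0.467,-0.276,0],
    [-0.467,-0.276,0],
    [-0.467,-0.276,0],
    [-0.467,-0.276,0],
    [-0.467,-0.276,0],
    [-0.467,-0.276,0],
    [-0.467,-0.276,0],
    [-0.467,-0.276,0],
    [-0.467,-0.276,0]
  ],
  "dr": [
    [0,0,-0.53],
    [0,0,-0.53],
    [0,0,-0.53],
    [0,0,-0.53],
    [0,0,-0.53],
    [0,0,-0.53],
    [0,0,-0.53],
    [0,0,-0.53],
    [0,0,-0.53],
    [0,0,-0.53],
    [0,0,-0.53]
  ],
  "hand": [1,1,1,1,1,1,1,1,1,1,1]
}}

```text
clock: 2.05
position: [0.4575, 0.3311, 0.4047]
ee_rot: [-0.0, -0.001, 1.0, 0.0]
ft_force: [-0.5, 0.0, -0.3]
opening: 1.002
finger_force: 0.0
```

```bash
cat >> h.py <<'E'
def look(f,things):
    T=toolT(); save("wrist",f); print("tcp",T[:3,3].round(4),"\n",T[:3,:3].round(3))
    for t,z in things:
        for r in ctrl.place_of(t,"wrist")[:2]:
            p=np.array(r["location"])*[512,384]; print(t,round(r["conf"],2),p.round(1),at("wrist",p,z,T)[0].round(4))
    np.save(f+".npy",T)
E
python3 - <<'E'
from h import *
look("pics/w1.png",[("lead_well",0),("source_plate",.01),("rim_left",.011),("work_tray",0)])
E
```

```text
tcp [0.4575 0.3311 0.4047] 
 [[-1.    -0.001 -0.001]
 [-0.001  1.     0.001]
 [ 0.001  0.001 -1.   ]]
source_plate 0.81 [259.6 181.9] [0.4786 0.3367 0.01  ]
source_plate 0.72 [429.6  57.7] [0.2983 0.5741 0.01  ]
rim_left 0.68 [ 72.1 190.8] [0.4912 0.0571 0.011 ]
```

View pics/w1.png

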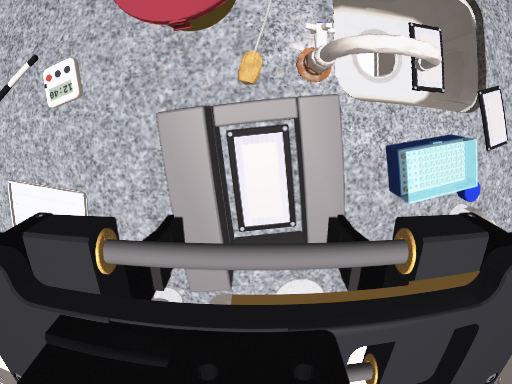

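The wrist view shows the well at (255,190), with the plate in its black holder centred at about (262,183) and turned slightly. The loose panels (428,57) and (493,118) lie at the sink and are the look-alikes. Next I'll fit the plate from its pixels.

```bash
cat >> h.py <<'E'
def quad(f,mask,z):
    T=np.load(f+".npy"); ys,xs=np.nonzero(mask); P=at("wrist",np.c_[xs,ys],z,T)[:,:2]
    (c,s,a)=cv2.minAreaRect((P*1000).astype(np.float32)); print("rect centre mm",np.round(c,1),"size",np.round(s,1),"ang",round(a,2)); return P
def blob(m,seed):
    n,l=cv2.connectedComponents(m.astype(np.uint8),connectivity=4); return l==l[seed[1],seed[0]]
E
python3 - <<'E'
from h import *
f="pics/w1.png"; im=cv2.imread(f).astype(int)
hsv=im.max(2)
for th in (170,200):
  m=blob(hsv>th,(262,183)); quad(f,m,.01)
d=blob(hsv<60,(229,150)); ys,xs=np.nonzero(d); print(xs.min(),xs.max(),ys.min(),ys.max())
h=d.copy(); quad(f,h,.01)
cv2.imwrite("pics/c1.png",cv2.resize(im[85:300,145:355].astype(np.uint8),None,fx=2.7,fy=2.7))
for r in ctrl.cut_out("source_plate","wrist"): print(r["conf"],r["location"]*np.array([512,384])); quad(f,r["pixels"],.01)
E
```

```text
rect centre mm [476.9 340.5] size [121.   61.5] ang 6.21
rect centre mm [476.9 340.6] size [120.8  61.4] ang 6.22
227 295 125 227
rect centre mm [472.7 339.8] size [130.5  77.4] ang 6.16
0.97 [261.0176 174.6816]
rect centre mm [474.7 340.4] size [138.5  78.7] ang 6.39
0.6 [426.7008  69.504 ]
rect centre mm [298.1 569.7] size [97.7 56.7] ang 2.9
0.6 [492.9024 115.8912]
rect centre mm [370.3 709.8] size [95.7 59.1] ang 18.63
```

View pics/c1.png

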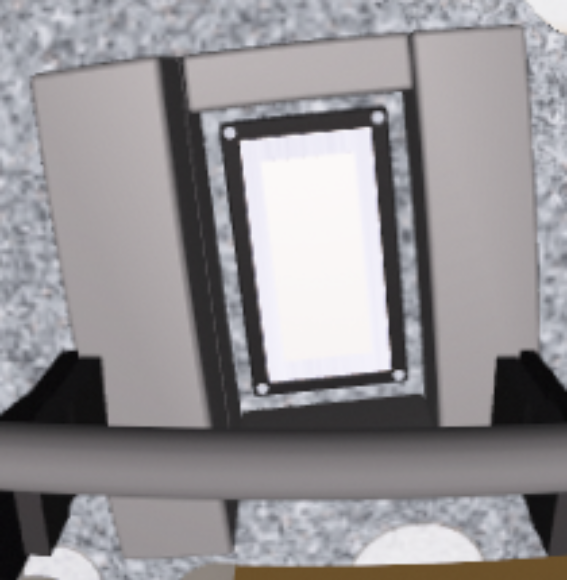

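Choice confirmed by the crop: the white plate with four-corner black holder, 121 x 61.5 mm measured against 122 x 62, lies in the well at (0.477, 0.3405), yaw 6.2°. The look-alike panels measure about 97 x 57 mm. On to the tray.

Call:
{"name": "carry_out", "arguments": {
  "offset": [
    [0.02,-0.46,0],
    [0.02,-0.46,0],
    [0.02,-0.46,0],
    [0.02,-0.46,0],
    [0.02,-0.46,0],
    [0.02,-0.46,0],
    [0.02,-0.46,0],
    [0.02,-0.46,0],
    [0.02,-0.46,0]
  ],
  "dr": [
    [0,0,0],
    [0,0,0],
    [0,0,0],
    [0,0,0],
    [0,0,0],
    [0,0,0],
    [0,0,0],
    [0,0,0],
    [0,0,0]
  ],
  "hand": [1,1,1,1,1,1,1,1,1]
}}

```text
clock: 3.25
position: [0.4431, -0.0155, 0.405]
ee_rot: [0.0, 0.001, 1.0, 0.0]
ft_force: [0.2, 0.6, 0.6]
opening: 1.001
finger_force: 0.0
```

```bash
python3 - <<'E'
from h import *
f="pics/w2.png"
look(f,[("monitor",.008),("monitor_grip",.086),("cradle",0),("rim_left",.011),("rim_right",.011),("work_tray",0)])
for t,z in (("work_tray",.011),("monitor",.05),("cradle",.019)):
  for r in ctrl.cut_out(t,"wrist")[:2]: print(t,r["conf"],r["location"]*np.array([512,384])); quad(f,r["pixels"],z)
print(at("side",[[400,285],[375,270],[428,270]],0).round(3))
E
```

```text
tcp [ 0.4431 -0.0155  0.405 ] 
 [[-1.     0.002  0.001]
 [ 0.002  1.     0.001]
 [-0.001  0.001 -1.   ]]
monitor 0.81 [ 80.9 192.4] [ 0.4797 -0.2753  0.008 ]
monitor 0.73 [282.8 295.7] [0.6447 0.0264 0.008 ]
monitor_grip 0.97 [ 48.6 209.4] [ 0.48   -0.2795  0.086 ]
cradle 0.69 [ 82.5 191.6] [ 0.4808 -0.2775  0.    ]
rim_left 0.83 [311.  201.7] [0.4917 0.0588 0.011 ]
rim_right 0.65 [207.9 188.2] [ 0.4728 -0.0774  0.011 ]
work_tray 0.81 [248.8 259.9] [ 0.5846 -0.0251  0.    ]
work_tray 0.68 [257.5872 224.7168]
rect centre mm [555.8 -17.7] size [171.8 152.4] ang 83.14
monitor 0.55 [ 69.7856 187.008 ]
rect centre mm [ 458.5 -276.7] size [ 89.5 105.1] ang 5.16
cradle 0.67 [ 97.6896 164.5056]
rect centre mm [ 461.  -272.5] size [109.1  87.2] ang 7.3
[[ 0.604 -0.32  -0.   ]
 [ 0.595 -0.237  0.   ]
 [ 0.722 -0.336  0.   ]]
```

View pics/w2.png

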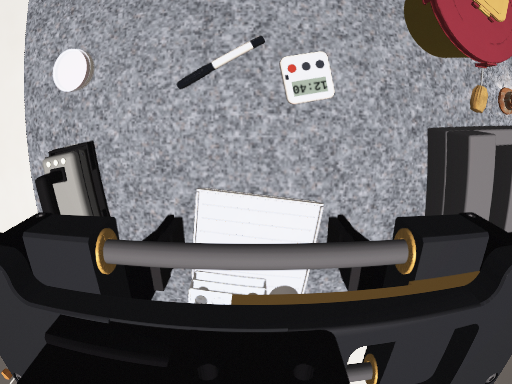

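The wrist view shows the tray's near rim from about (197,189) to (322,204), the cradle and monitor at about (72,185), the well's right wall at right, and a round white tub at (72,70). Now over to the cradle.

Call:
{"name": "carry_out", "arguments": {
  "offset": [
    [0,-0.34,0],
    [0,-0.34,0],
    [0,-0.34,0],
    [0,-0.34,0],
    [0,-0.34,0],
    [0,-0.34,0],
    [0,-0.34,0]
  ],
  "dr": [
    [0,0,0],
    [0,0,0],
    [0,0,0],
    [0,0,0],
    [0,0,0],
    [0,0,0],
    [0,0,0]
  ],
  "hand": [1,1,1,1,1,1,1]
}}

```text
clock: 4.45
position: [0.4428, -0.2712, 0.4046]
ee_rot: [-0.0, 0.002, 1.0, -0.0]
ft_force: [0.8, 0.5, 0.1]
opening: 1.001
finger_force: 0.0
```

```bash
python3 - <<'E'
from h import *
# tray rim from w2: edge line fit
f="pics/w2.png"; T=np.load(f+".npy"); g=cv2.cvtColor(cv2.imread(f),cv2.COLOR_BGR2HSV).astype(int)
m=((g[:,:,2]>205)&(g[:,:,1]<25)).astype(np.uint8); m=cv2.morphologyEx(m,cv2.MORPH_OPEN,np.ones((3,3),np.uint8)); m=blob(m,(250,215))
P=quad(f,m,.011)
px=[]
for c in range(205,318,2):
    r=np.nonzero(m[:,c])[0]; 
    if len(r): px.append((c,r[0]-.5))
E_=at("wrist",px,.011,T)[:,:2]; k=np.polyfit(E_[:,1],E_[:,0],1); e=E_[:,0]-np.polyval(k,E_[:,1]); ok=abs(e)<.003; k=np.polyfit(E_[ok,1],E_[ok,0],1)
print("near edge: x=%.4f*y+%.4f"%tuple(k),"deg",np.degrees(np.arctan(k[0])),"resid",E_[ok,0].std(),e[ok].std(),ok.mean())
d=np.array([k[0],1])/np.hypot(k[0],1); s=P@d; print("extent along rim",np.percentile(s,[.2,99.8]),"d",d)
look("pics/w3.png",[("monitor",.008),("monitor_grip",.086),("cradle",0)])
for t,z in (("monitor",.05),("cradle",.019)):
  for r in ctrl.cut_out(t,"wrist")[:1]: print(t,r["conf"],r["location"]*np.array([512,384])); quad("pics/w3.png",r["pixels"],z)
E
```

```text
rect centre mm [516.6 -13.6] size [166.7  76.6] ang 87.33
near edge: x=0.1285*y+0.4850 deg 7.321253105275154 resid 0.005597222444018105 0.00040142946748311203 1.0
extent along rim [-0.02989723  0.13362187] d [0.12743253 0.99184724]
tcp [ 0.4428 -0.2712  0.4046] 
 [[-1.     0.004 -0.001]
 [ 0.004  1.    -0.001]
 [ 0.001 -0.001 -1.   ]]
monitor 0.88 [253.4 190.8] [ 0.4762 -0.2743  0.008 ]
monitor_grip 0.91 [248.1 216. ] [ 0.4823 -0.2794  0.086 ]
monitor 0.92 [253.3888 193.3056]
rect centre mm [ 473.8 -276.8] size [123.2  62.4] ang 6.67
cradle 0.94 [271.104  151.6032]
rect centre mm [ 475.8 -277.4] size [139.5  76.4] ang 6.96
```

View pics/w3.png

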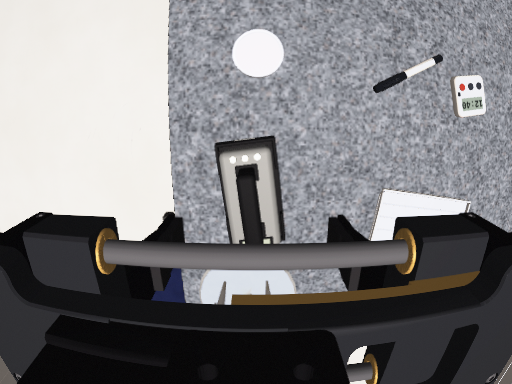

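The close view shows the monitor in its cradle at about (253,190), long axis turned about 7°, handle at (248,215), pipette stand base beyond (247,290). The fits (123 x 62 and 139 x 76 mm) match the given sizes. I'll pre-align above the handle.

Call:
{"name": "carry_out", "arguments": {
  "offset": [
    [-0.047,-0.0076,0.09],
    [-0.047,-0.0076,0.09],
    [-0.047,-0.0076,0.09],
    [-0.047,-0.0076,0.09]
  ],
  "dr": [
    [0,0,-0.235],
    [0,0,-0.235],
    [0,0,-0.235],
    [0,0,-0.235]
  ],
  "hand": [1,1,1,1]
}}

```text
clock: 5.15
position: [0.4782, -0.2755, 0.3376]
ee_rot: [-0.001, -0.061, 0.998, -0.0]
ft_force: [0.4, -0.1, 0.1]
opening: 1.0
finger_force: 0.0
```

```bash
python3 - <<'E'
from h import *
look("pics/w4.png",[("monitor",.008),("monitor_grip",.086),("cradle",0)])
for t,z in (("monitor",.05),("cradle",.019)):
  for r in ctrl.cut_out(t,"wrist")[:1]: print(t,r["conf"],r["location"]*np.array([512,384])); quad("pics/w4.png",r["pixels"],z)
# overlay of expected boxes
T=np.load("pics/w4.png.npy"); im=cv2.imread("pics/w4.png")
a=np.radians(6.8); Rz=np.array([[np.cos(a),-np.sin(a)],[np.sin(a),np.cos(a)]]); c=np.array([.478,-.277])
for w,h,z,col in ((142,78,.019,(0,0,255)),(126,62,.05,(0,255,0)),(86,20,.095,(255,0,255))):
    q=np.array([[-w,-h],[w,-h],[w,h],[-w,h]])/2000; X=np.c_[q@Rz.T+c,np.full(4,z)]
    cv2.polylines(im,[proj("wrist",X,T).round().astype(int)],True,col,1)
cv2.imwrite("pics/w4o.png",cv2.resize(im[90:340,130:380],None,fx=2.4,fy=2.4))
E
```

```text
tcp [ 0.4782 -0.2755  0.3376] 
 [[-0.993 -0.122 -0.001]
 [-0.122  0.993 -0.   ]
 [ 0.001 -0.    -1.   ]]
monitor 0.59 [258.3 176.1] [ 0.4761 -0.2727  0.008 ]
monitor_grip 0.92 [252.7 203. ] [ 0.4814 -0.2773  0.086 ]
cradle 0.59 [419.0208 208.704 ]
rect centre mm [484.8 -30.6] size [ 53.2 174.1] ang 11.61
```

View pics/w4o.png

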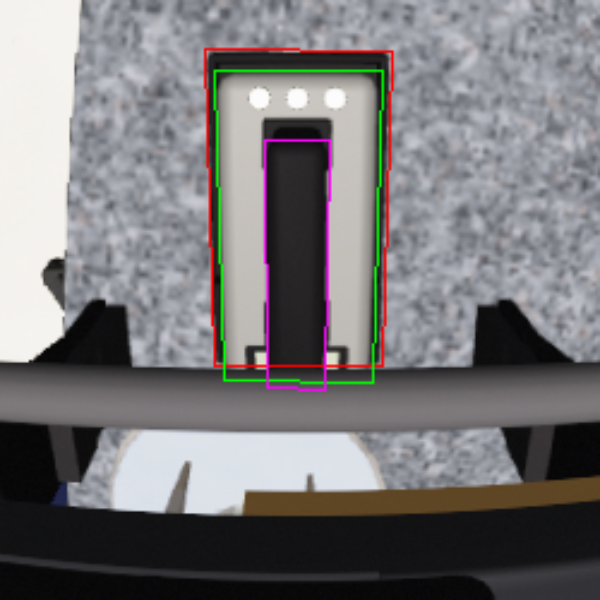

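The overlaid model outlines (cradle red, box green, bar magenta) match the picture within about 1 mm, and the bar lies between the fingers. Going down and gripping.

Call:
{"name": "carry_out", "arguments": {
  "offset": [
    [-0.001,-0.0015,0.03],
    [-0.001,-0.0015,0.06],
    [-0.001,-0.0015,0.085],
    [-0.001,-0.0015,0.105],
    [-0.001,-0.0015,0.117],
    [-0.001,-0.0015,0.117],
    [-0.001,-0.0015,0.117],
    [-0.001,-0.0015,0.117],
    [-0.001,-0.0015,0.117],
    [-0.001,-0.0015,0.117],
    [-0.001,-0.0015,0.117],
    [-0.001,-0.0015,0.117]
  ],
  "dr": [
    [0,0,0],
    [0,0,0],
    [0,0,0],
    [0,0,0],
    [0,0,0],
    [0,0,0],
    [0,0,0],
    [0,0,0],
    [0,0,0],
    [0,0,0],
    [0,0,0],
    [0,0,0]
  ],
  "hand": [1,1,1,1,1,1,0,0,0,0,0,0]
}}

```text
clock: 6.65
position: [0.4793, -0.2768, 0.2496]
ee_rot: [0.0, -0.061, 0.998, -0.0]
ft_force: [0.3, -0.7, -0.6]
opening: 0.538
finger_force: 0.0
```

Call:
{"name": "carry_out", "arguments": {
  "offset": [
    [0,0,0],
    [0,0,0],
    [0,0,0],
    [0,0,0],
    [0,0,0],
    [0,0,0],
    [0,0,0],
    [0,0,0]
  ],
  "dr": [
    [0,0,0],
    [0,0,0],
    [0,0,0],
    [0,0,0],
    [0,0,0],
    [0,0,0],
    [0,0,0],
    [0,0,0]
  ],
  "hand": [0,0,0,0,0,0,0,0]
}}

```text
clock: 7.45
position: [0.4792, -0.2768, 0.2495]
ee_rot: [-0.0, -0.061, 0.998, -0.0]
ft_force: [-0.2, -1.0, -1.9]
opening: 0.225
finger_force: 30.0
```

Gripped: 30 N at 19.6 mm opening, against the 20 mm bar. Lifting straight up.

Call:
{"name": "carry_out", "arguments": {
  "offset": [
    [0,0,-0.013],
    [0,0,-0.027],
    [0,0,-0.04],
    [0,0,-0.06],
    [0,0,-0.08],
    [0,0,-0.1],
    [0,0,-0.1],
    [0,0,-0.1]
  ],
  "dr": [
    [0,0,0],
    [0,0,0],
    [0,0,0],
    [0,0,0],
    [0,0,0],
    [0,0,0],
    [0,0,0],
    [0,0,0]
  ],
  "hand": [0,0,0,0,0,0,0,0]
}}

```text
clock: 8.25
position: [0.4793, -0.2767, 0.3248]
ee_rot: [0.0, -0.061, 0.998, 0.0]
ft_force: [0.2, 0.7, -3.8]
opening: 0.225
finger_force: 30.0
```

```bash
python3 - <<'E'
from h import *
f="pics/w5.png"; look(f,[("monitor",.083)]); save("side","pics/s5.png")
T=np.load(f+".npy"); 
def ov(cam,fn,out,crop,fx):
    im=cv2.imread(fn)
    # expected monitor in tool frame: origin at z=.242, x along tool x
    for w,h,z,col in ((126,62,.242,(0,0,255)),(126,62,.2,(0,255,0)),(86,20,.155,(255,0,255))):
        q=np.array([[-w,-h],[w,-h],[w,h],[-w,h]])/2000; X=np.c_[q,np.full(4,z),np.ones(4)]@T.T
        cv2.polylines(im,[proj(cam,X[:,:3],T).round().astype(int)],True,col,1)
    a,b,c,d=crop; return cv2.resize(im[a:b,c:d],None,fx=fx,fy=fx)
A=ov("wrist",f,0,(60,310,130,380),1.6)
c=proj("side",(T@[0,0,.2,1])[:3])[0].astype(int); B=ov("side","pics/s5.png",0,(c[1]-65,c[1]+60,c[0]-65,c[0]+60),3.2)
cv2.imwrite("pics/o5.png",np.hstack([A,B]))
E
```

```text
tcp [ 0.4793 -0.2767  0.3248] 
 [[-0.992 -0.123  0.001]
 [-0.123  0.992  0.   ]
 [-0.001  0.    -1.   ]]
monitor 0.69 [258.1 203. ] [ 0.4794 -0.2745  0.083 ]
```

View pics/o5.png

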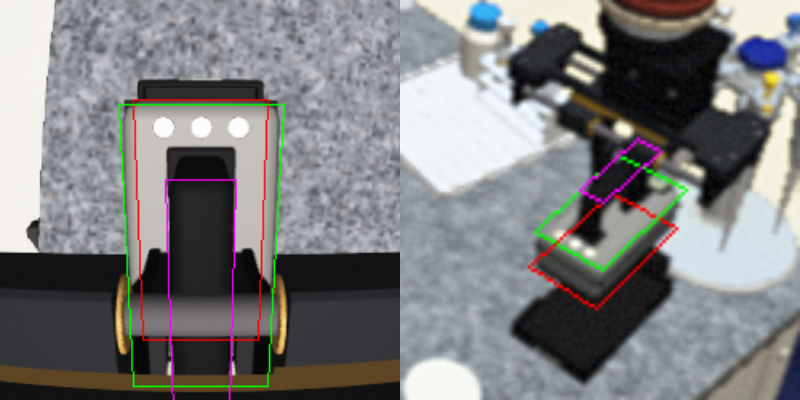

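The monitor hangs level in the grip. Its outline agrees with the expected one within about 2 mm in both views. I'll carry it to above the right-hand end of the rim, turning to the tray's yaw, then lower.

Call:
{"name": "carry_out", "arguments": {
  "offset": [
    [-0.004,0.035,0],
    [-0.008,0.075,0],
    [-0.012,0.115,0],
    [-0.017,0.155,0],
    [-0.021,0.195,0],
    [-0.025,0.23,0],
    [-0.027,0.252,0],
    [-0.028,0.262,0],
    [-0.028,0.262,0],
    [-0.028,0.262,0.02],
    [-0.028,0.262,0.04],
    [-0.028,0.262,0.05]
  ],
  "dr": [
    [0,0,0.06],
    [0,0,0.12],
    [0,0,0.18],
    [0,0,0.25],
    [0,0,0.32],
    [0,0,0.38],
    [0,0,0.44],
    [0,0,0.47],
    [0,0,0.47],
    [0,0,0.47],
    [0,0,0.47],
    [0,0,0.47]
  ],
  "hand": [0,0,0,0,0,0,0,0,0,0,0,0]
}}

```text
clock: 9.6
position: [0.4755, -0.0799, 0.2857]
ee_rot: [-0.001, 0.062, 0.998, -0.0]
ft_force: [0.8, -0.5, -3.5]
opening: 0.223
finger_force: 30.0
```

```bash
python3 - <<'E'
from h import *
T=toolT(); print(T.round(4)); m=(T@[0,0,.242,1])[:3]; print("face",m.round(4))
for n in ("scene","side"):
    ctrl.capture(n)
    for t,z in (("rim_left",.011),("rim_right",.011),("monitor",m[2])):
        for r in ctrl.place_of(t,n)[:1]:
            p=np.array(r["location"])*[512,384]; print(n,t,round(r["conf"],2),at(n,p,z)[0].round(4))
B=np.array([.476,-.079]); L=np.array([.494,.0597])
for w,z in ((B,.022),(L,.022)):
    d=np.r_[w,z]-m; print("offset scaled",(T[:3,:3].T@d/.75).round(4))
E
```

```text
[[-9.923e-01  1.236e-01 -1.800e-03  4.755e-01]
 [ 1.236e-01  9.923e-01 -7.000e-04 -7.990e-02]
 [ 1.700e-03 -9.000e-04 -1.000e+00  2.857e-01]
 [ 0.000e+00  0.000e+00  0.000e+00  1.000e+00]]
face [ 0.475  -0.0801  0.0437]
scene rim_left 0.61 [0.4979 0.0578 0.011 ]
scene rim_right 0.79 [ 0.4901 -0.0826  0.011 ]
scene monitor 0.96 [ 0.4731 -0.0771  0.0437]
side rim_left 0.58 [0.4931 0.0557 0.011 ]
side rim_right 0.8 [ 0.4801 -0.084   0.011 ]
side monitor 0.55 [ 0.4667 -0.083   0.0437]
offset scaled [-0.0012  0.0016  0.029 ]
offset scaled [-0.0021  0.1881  0.0288]
```

Call:
{"name": "carry_out", "arguments": {
  "offset": [
    [-0.001,0,0.012],
    [-0.001,0,0.022],
    [-0.001,0,0.028],
    [-0.001,0,0.028],
    [-0.001,0,0.028],
    [-0.001,0,0.028],
    [-0.001,0.003,0.028],
    [-0.001,0.008,0.028],
    [-0.001,0.014,0.028],
    [-0.001,0.02,0.028],
    [-0.001,0.026,0.028],
    [-0.001,0.032,0.028]
  ],
  "dr": [
    [0,0,0],
    [0,0,0],
    [0,0,0],
    [0,0,0],
    [0,0,0],
    [0,0,0],
    [0,0,0],
    [0,0,0],
    [0,0,0],
    [0,0,0],
    [0,0,0],
    [0,0,0]
  ],
  "hand": [0,0,0,0,0,0,0,0,0,0,0,0]
}}

```text
clock: 11.2
position: [0.4798, -0.055, 0.266]
ee_rot: [-0.0, 0.062, 0.998, 0.0]
ft_force: [0.5, 1.0, -2.5]
opening: 0.228
finger_force: 30.0
```

Call:
{"name": "carry_out", "arguments": {
  "offset": [
    [0,0.006,0],
    [0,0.012,0],
    [0,0.018,0],
    [0,0.024,0],
    [0,0.03,0],
    [0,0.036,0],
    [0,0.042,0],
    [0,0.048,0],
    [0,0.054,0],
    [0,0.06,0],
    [0,0.066,0],
    [0,0.072,0]
  ],
  "dr": [
    [0,0,0],
    [0,0,0],
    [0,0,0],
    [0,0,0],
    [0,0,0],
    [0,0,0],
    [0,0,0],
    [0,0,0],
    [0,0,0],
    [0,0,0],
    [0,0,0],
    [0,0,0]
  ],
  "hand": [0,0,0,0,0,0,0,0,0,0,0,0]
}}

```text
clock: 12.4
position: [0.4864, -0.0015, 0.266]
ee_rot: [-0.0, 0.062, 0.998, -0.0]
ft_force: [0.6, 0.8, -2.9]
opening: 0.221
finger_force: 30.0
```

Call:
{"name": "carry_out", "arguments": {
  "offset": [
    [0,0.006,0],
    [0,0.012,0],
    [0,0.018,0],
    [0,0.024,0],
    [0,0.03,0],
    [0,0.036,0],
    [0,0.042,0],
    [0,0.048,0],
    [0,0.054,0],
    [0,0.06,0],
    [0,0.066,0],
    [0,0.072,0]
  ],
  "dr": [
    [0,0,0],
    [0,0,0],
    [0,0,0],
    [0,0,0],
    [0,0,0],
    [0,0,0],
    [0,0,0],
    [0,0,0],
    [0,0,0],
    [0,0,0],
    [0,0,0],
    [0,0,0]
  ],
  "hand": [0,0,0,0,0,0,0,0,0,0,0,0]
}}

```text
clock: 13.6
position: [0.4931, 0.0521, 0.266]
ee_rot: [-0.0, 0.062, 0.998, -0.0]
ft_force: [0.6, 1.1, -3.2]
opening: 0.224
finger_force: 30.0
```

Call:
{"name": "carry_out", "arguments": {
  "offset": [
    [0,0.005,0],
    [0,0.009,0],
    [0,0.011,0],
    [0,0.011,0],
    [0,0.011,0],
    [0,0.013,0],
    [0,0.016,0],
    [0,0.016,0],
    [0,0.016,-0.01],
    [0,0.016,-0.03],
    [0,0.016,-0.06],
    [0,0.016,-0.09]
  ],
  "dr": [
    [0,0,0],
    [0,0,0],
    [0,0,0],
    [0,0,0],
    [0,0,0],
    [0,0,0],
    [0,0,0],
    [0,0,0],
    [0,0,0],
    [0,0,0],
    [0,0,0],
    [0,0,0]
  ],
  "hand": [0,0,0,0,0,0,0,0,0,0,0,0]
}}

```text
clock: 14.8
position: [0.4944, 0.0633, 0.3346]
ee_rot: [-0.0, 0.062, 0.998, -0.0]
ft_force: [0.5, 0.4, -2.8]
opening: 0.225
finger_force: 30.0
```

Call:
{"name": "carry_out", "arguments": {
  "offset": [
    [0,0,-0.03],
    [0,0,-0.06],
    [0,0,-0.085],
    [0,0,-0.095],
    [0,0,-0.095]
  ],
  "dr": [
    [0,0,0],
    [0,0,0],
    [0,0,0],
    [0,0,0],
    [0,0,0]
  ],
  "hand": [0,0,0,0,0]
}}

```text
clock: 15.3
position: [0.4947, 0.0634, 0.4057]
ee_rot: [0.001, 0.062, 0.998, 0.001]
ft_force: [-0.2, 0.6, -3.2]
opening: 0.23
finger_force: 30.0
```

```bash
python3 - <<'E'
from h import *
T=toolT(); print(T.round(4)); m=(T@[0,0,.242,1])[:3]; print("face",m.round(4))
d=np.r_[.477,.3405,m[2]]-m; print("offset scaled",(T[:3,:3].T@d/.75).round(4)); print("yaw",np.degrees(np.arctan2(T[1,1],T[0,1]))-90)
E
```

```text
[[-9.924e-01  1.232e-01  1.700e-03  4.947e-01]
 [ 1.232e-01  9.924e-01  9.000e-04  6.340e-02]
 [-1.500e-03  1.100e-03 -1.000e+00  4.057e-01]
 [ 0.000e+00  0.000e+00  0.000e+00  1.000e+00]]
face [0.4951 0.0637 0.1637]
offset scaled [6.940e-02 3.633e-01 3.000e-04]
yaw -7.077566671068212
```

Call:
{"name": "carry_out", "arguments": {
  "offset": [
    [0.01,0.04,0],
    [0.017,0.085,0],
    [0.026,0.135,0],
    [0.035,0.185,0],
    [0.044,0.235,0],
    [0.053,0.285,0],
    [0.061,0.325,0],
    [0.067,0.35,0],
    [0.069,0.363,0],
    [0.069,0.363,0],
    [0.069,0.363,0],
    [0.069,0.363,0]
  ],
  "dr": [
    [0,0,-0.05],
    [0,0,-0.1],
    [0,0,-0.16],
    [0,0,-0.22],
    [0,0,-0.28],
    [0,0,-0.34],
    [0,0,-0.4],
    [0,0,-0.443],
    [0,0,-0.443],
    [0,0,-0.443],
    [0,0,-0.443],
    [0,0,-0.443]
  ],
  "hand": [0,0,0,0,0,0,0,0,0,0,0,0]
}}

```text
clock: 16.5
position: [0.4773, 0.3383, 0.4049]
ee_rot: [0.0, -0.053, 0.999, -0.0]
ft_force: [-0.0, -0.1, -4.3]
opening: 0.227
finger_force: 30.0
```

```bash
cat > ov.py <<'E'
from h import *
import sys
def run(tag):
    fs={}
    T=toolT(); m=(T@[0,0,.242,1])[:3]; print("face",m.round(4),"yaw",round(np.degrees(np.arctan2(T[1,1],T[0,1]))-90,2), "z",T[:3,2].round(4))
    d=np.r_[.477,.3405,.019]-m; print("offset scaled",(T[:3,:3].T@d/.75).round(4))
    a=np.radians(6.2); Rz=np.array([[np.cos(a),-np.sin(a)],[np.sin(a),np.cos(a)]]); out=[]
    for n in ("wrist","side","scene"):
        im=save(n,f"pics/{tag}_{n}.png")[:,:,::-1].copy(); im=cv2.resize(im,None,fx=3,fy=3)
        def poly(X,c): cv2.polylines(im,[((proj(n,X,T)+.5)*3).round().astype(int)],True,c,1)
        B=lambda w,h:np.array([[-w,-h],[w,-h],[w,h],[-w,h]])/2000
        for w,h,z,c in ((122,62,.01,(255,255,0)),(156,96,.05,(0,255,255))): poly(np.c_[B(w,h)@Rz.T+[.477,.3405],np.full(4,z)],c)
        for z,c in ((.242,(0,0,255)),(.2,(0,255,0))): poly((np.c_[B(126,62),np.full(4,z),np.ones(4)]@T.T)[:,:3],c)
        c=(proj(n,[[.477,.3405,.05]] if n!="wrist" else [[.44,.3405,.05]],T)[0]*3).astype(int); H=130 if n!="wrist" else 300
        x0,y0=max(c[0]-H,0),max(c[1]-H,0); out.append(cv2.resize(im[y0:c[1]+H,x0:c[0]+H],(266,400) if 0 else (400,400)))
    cv2.imwrite(f"pics/{tag}_o.png",np.hstack(out[:2])); cv2.imwrite(f"pics/{tag}_sc.png",out[2])
run(sys.argv[1])
E
python3 ov.py p1
```

```text
face [0.4774 0.3383 0.1629] yaw 6.06 z [ 2.e-04 -2.e-04 -1.e+00]
offset scaled [0.0002 0.003  0.1919]
```

View pics/p1_o.png

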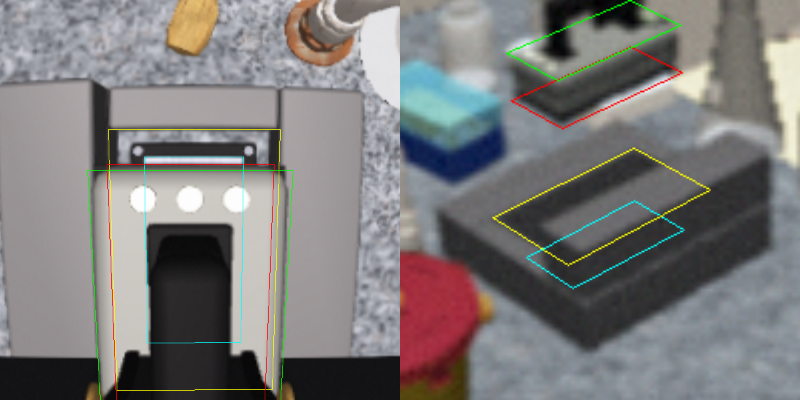

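The wrist overlay shows the held box on its expected outline (green) and the plate's near end on the fitted plate (cyan). The pit edges match yellow, and the side view agrees for the monitor. Descending in two stages.

Call:
{"name": "carry_out", "arguments": {
  "offset": [
    [0,0.003,0.01],
    [0,0.003,0.025],
    [0,0.003,0.04],
    [0,0.003,0.055],
    [0,0.003,0.07],
    [0,0.003,0.085],
    [0,0.003,0.1],
    [0,0.003,0.11],
    [0,0.003,0.12],
    [0,0.003,0.12],
    [0,0.003,0.12]
  ],
  "dr": [
    [0,0,0],
    [0,0,0],
    [0,0,0],
    [0,0,0],
    [0,0,0],
    [0,0,0],
    [0,0,0],
    [0,0,0],
    [0,0,0],
    [0,0,0],
    [0,0,0]
  ],
  "hand": [0,0,0,0,0,0,0,0,0,0,0]
}}

```text
clock: 17.75
position: [0.4765, 0.3424, 0.3149]
ee_rot: [0.0, -0.054, 0.999, 0.0]
ft_force: [-0.2, 0.5, -2.9]
opening: 0.225
finger_force: 30.0
```

```bash
python3 ov.py p2; cp pics/p2_o.png pics/p2v.png; python3 -c "
import cv2,numpy as np
a=cv2.imread('pics/p2_o.png');b=cv2.imread('pics/p2_sc.png');cv2.imwrite('pics/p2v.png',np.hstack([a[:,:400],b]))"
```

```text
face [0.4765 0.3424 0.0729] yaw 6.22 z [ 1.e-04  0.e+00 -1.e+00]
offset scaled [-0.0004 -0.0026  0.0718]
```

View pics/p2v.png

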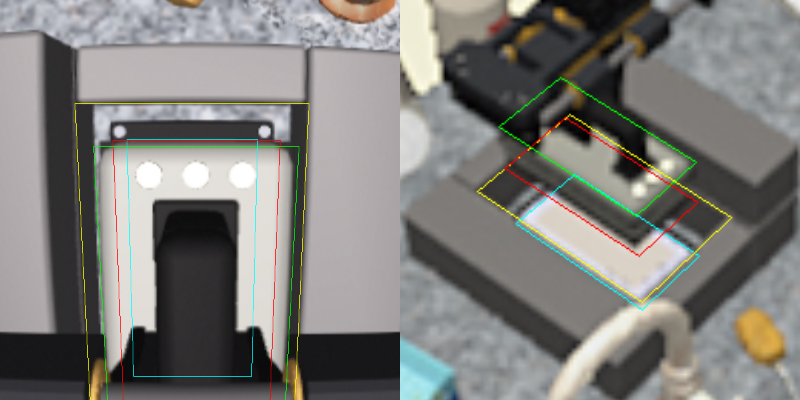

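The wrist view shows the holder centred at column 193 against 192.5 predicted, and the scene view shows the plate on its fitted outline. Correcting y by −2 mm and lowering slowly the rest of the way.

Call:
{"name": "carry_out", "arguments": {
  "offset": [
    [0,-0.0026,0],
    [0,-0.0026,0.01],
    [0,-0.0026,0.02],
    [0,-0.0026,0.03],
    [0,-0.0026,0.04],
    [0,-0.0026,0.05],
    [0,-0.0026,0.058],
    [0,-0.0026,0.064],
    [0,-0.0026,0.069],
    [0,-0.0026,0.072],
    [0,-0.0026,0.072],
    [0,-0.0026,0.072]
  ],
  "dr": [
    [0,0,0],
    [0,0,0],
    [0,0,0],
    [0,0,0],
    [0,0,0],
    [0,0,0],
    [0,0,0],
    [0,0,0],
    [0,0,0],
    [0,0,0],
    [0,0,0],
    [0,0,0]
  ],
  "hand": [0,0,0,0,0,0,0,0,0,0,0,0]
}}

```text
clock: 19.1
position: [0.4767, 0.3405, 0.261]
ee_rot: [0.0, -0.054, 0.999, 0.0]
ft_force: [0.5, 0.1, -2.9]
opening: 0.224
finger_force: 30.0
```

Call:
{"name": "carry_out", "arguments": {
  "offset": [
    [0,0,0],
    [0,0,0],
    [0,0,0],
    [0,0,0]
  ],
  "dr": [
    [0,0,0],
    [0,0,0],
    [0,0,0],
    [0,0,0]
  ],
  "hand": [0,0,0,0]
}}

```text
clock: 19.5
position: [0.4766, 0.3405, 0.2608]
ee_rot: [0.0, -0.054, 0.999, 0.0]
ft_force: [0.3, 0.4, -3.2]
opening: 0.226
finger_force: 30.0
```

```bash
python3 ov.py p3; python3 -c "
import cv2,numpy as np
a=cv2.imread('pics/p3_o.png');b=cv2.imread('pics/p3_sc.png');cv2.imwrite('pics/p3v.png',np.hstack([a[:,:400],b]))"
```

```text
face [0.4766 0.3405 0.0188] yaw 6.23 z [ 0.e+00  1.e-04 -1.e+00]
offset scaled [-0.0005 -0.0001 -0.0002]
```

View pics/p3v.png

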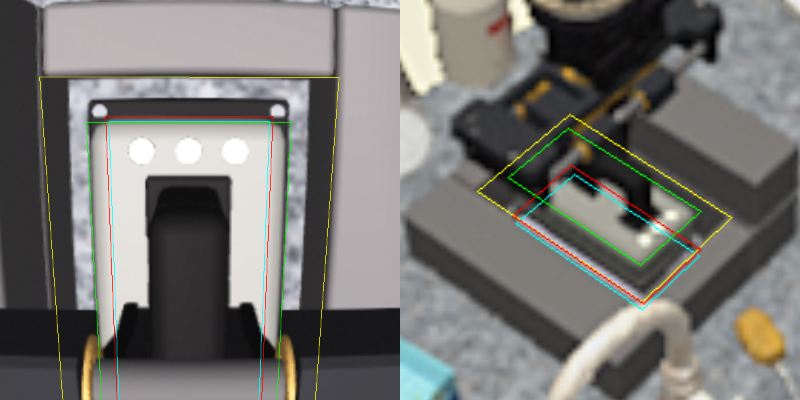

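```bash
python3 - <<'E'
from h import *
for n in ("scene","side","wrist"):
    ctrl.capture(n)
    for t,z in (("monitor",.019),("monitor_grip",.097),("source_plate",.01)):
        for r in ctrl.place_of(t,n)[:1]:
            p=np.array(r["location"])*[512,384]; print(n,t,round(r["conf"],2),p.round(1),at(n,p,z)[0].round(4))
# brightness profile in scene down through near box side: expected rows of top edge, face edge, plate edge
T=toolT(); im=cv2.imread("pics/p3_scene.png").astype(int).max(2)
for s in (-.03,0,.03):
    q=proj("scene",np.array([(T@[s,.031,z,1])[:3] for z in (.2,.242)])); a,b=q; n=b-a
    v=[int(cv2.remap(im.astype(np.float32),np.float32([[a[0]+n[0]*t]]),np.float32([[a[1]+n[1]*t]]),cv2.INTER_LINEAR)[0,0]) for t in np.arange(-.3,1.7,.1)]
    print(s,q.round(1).tolist(),v)
E
```

```text
scene monitor 0.86 [229.3 215.5] [0.4899 0.3262 0.019 ]
scene monitor_grip 0.85 [226.9 203.8] [0.4798 0.34   0.097 ]
scene source_plate 0.92 [155.  319.5] [0.3598 0.7189 0.01  ]
side monitor 0.7 [236.8 196.7] [0.4767 0.3329 0.019 ]
side monitor_grip 0.7 [236.4 177. ] [0.4891 0.3471 0.097 ]
side source_plate 0.52 [166.5 190.9] [0.2856 0.5562 0.01  ]
wrist monitor 0.65 [258.3 201.5] [0.4753 0.3427 0.019 ]
wrist monitor_grip 0.6 [254.9 248.8] [0.4771 0.3404 0.097 ]
wrist source_plate 0.61 [503.7  51. ] [0.2994 0.5705 0.01  ]
-0.03 [[214.8, 213.0], [215.8, 221.2]] [19, 25, 20, 5, 8, 28, 52, 67, 69, 56, 77, 130, 185, 206, 176, 127, 123, 124, 125, 126]
0 [[221.6, 217.5], [222.5, 225.7]] [168, 162, 150, 130, 105, 78, 63, 69, 72, 63, 70, 125, 193, 196, 163, 132, 122, 124, 126, 127]
0.03 [[228.5, 222.1], [229.3, 230.3]] [168, 163, 151, 131, 102, 80, 71, 71, 73, 70, 62, 128, 183, 198, 166, 130, 124, 125, 127, 127]
```

```bash
python3 -c "
from h import *
s=ctrl.get_state(); print(abs(s['qvel']).max(),s['finger_force'],s['clock']); print(ctrl.finish_job())"
```

```text
0.002015062196167961 29.986215010285378 20.25
the job is handed in; nothing more can be done
None
```

I swept the monitor along the near rim and handed the job in with it held still, level and squared up about 9 mm above the reference plate at 20 s on the robot's clock, but the verdict was not shown; I viewed 11 pictures, one over the limit of 10.

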